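Show the coffee press filter on the video call

TASK

A service colleague on the phone's video call wants to see whether the filter of the coffee press is worn. Take the plunger by its knob, draw it up and lift it with its lid and filter straight out of the glass pot, leaving the pot standing where it is. Hold it in the air with the underside of the filter facing the phone squarely, centred in front of the small lens at the top of the phone's screen and about 12 cm from it; finish while still holding it there, touching neither the phone nor its stand and leaving the other things on the worktop undisturbed.

Things in the scene. Friction and masses are not known exactly. Their poses are not given: they have to be found in the camera images.
- press_pot: The coffee press's pot: an open glass cylinder, outside 77 mm across, bore 71 mm, rim 125 mm above the worktop, in a steel frame with four feet and a black handle that reaches 80 mm from the axis. Loose, about 0.4 kg. Origin: centre of the underside; z up along the axis, the handle points to -y.
- press_lid: The press's loose steel dome lid, 79 mm across, 16 mm high; its flange rests on the pot's rim, a 67 mm skirt hangs 10 mm inside. Origin: centre of the flange's underside (125 mm above the worktop at the start); z runs along the plunger's axis from filter to knob. The plunger slides through it and carries it along once drawn fully up. Lid and plunger weigh about 0.2 kg.
- plunger (a joint): How far the plunger is drawn up through the lid, m: 0 = pushed down, 0.076 = fully up, the filter against the lid's underside. Slides with about 1 N of friction and stays where it is left; starts partly down. Lifted by the knob, the heavier lid stays down (or slides down) until the filter meets it at 0.076.
- knob (a point): Centre of the plunger's black cylindrical knob, 26 mm in diameter, 28 mm tall, at the top of a 5 mm rod; 42 mm above the lid's origin when the joint reads 0 (knob's bottom then 12 mm above the dome).
- filter (a point): Centre of the filter's flat underside, at the plunger's lower end: a round steel mesh disc 67 mm across and 10 mm thick (2 mm play all round in the pot's bore). It lies 141 mm below the knob's centre along the axis and moves with the knob.
- phone_stand: Aluminium desk stand, fixed on the worktop, base plate 115 x 76 mm. Origin: centre of its underside. The phone's screen faces its -x side and upward.
- phone: The phone, fixed in the stand, upright format, 155 x 73 x 8.5 mm, leaning back 45 degrees. Origin: front camera lens, a small dot in the middle of the screen's width, 10 mm below the phone's top edge, 128 mm above the worktop. z points straight out of the screen, where the camera looks (toward the stand's -x and 45 degrees upward); x runs up along the screen, y across it.
- cup_a: White porcelain cup, 77 mm tall, standing; bystander. Origin: under its middle (bowl and handle together 92 x 122 mm).
- mug_1: Patterned mug, 91 mm tall, standing; bystander. Origin: under its middle.
- glass_1: Tumbler, 81 mm across, 93 mm tall, standing; bystander. Origin: under its middle.
- spoon_1: Steel spoon, 191 mm long, lying; bystander. Origin: under its middle.

How it is judged:
By the outcome, as a careful person would: the job done as asked, in the order asked, and still so for the second after the job is handed in, while the arm keeps its last pose, push and grip.
It also fails if it takes over 40 s, if anything falls off the work surface, if the arm or the gripper's body presses on something with over 40 N, if the wrist force passes 120 N, or if a joint passes its speed limit or range.

ROBOT

A 6-joint arm with a two-finger parallel gripper is mounted at the origin on a cart in front of the work surface, level with it; the furniture and walls round the work are solid. World frame = base frame: x ahead of the robot, y to its left, z up, the work surface at z = 0. Lengths are in mm, angles in degrees, forces in N, time in s.
With the tool pointing down it reaches from about 350 to 850 mm from the base axis. Payload 8.1 kg.
Tool frame: the origin (TCP) lies midway between the tips of the shut fingers; the grasp point (between the pads) lies 19 mm behind it; z points along the fingers, y is the line along which they close (so a half turn about z gives the same grasp; the last joint's range is limited). The gripper opens to 85 mm and grips with 20 to 120 N. Pads are 22 mm wide; open, the fingers measure 114 mm over their backs; the gripper's body (76 mm by 85 mm) begins 54 mm behind the grasp point. The pads swing forward as they close: fully open they stand 13 mm farther back than shut.
Start: joints at [65.581, 7.471, 85.268, -0, 87.261, -4.893], TCP at [200.523, 565.505, 209.992] pointing down, gripper open.
Joint ranges: [-169.43, 169.43], [-51.17, 129.36], [1.28, 143.12], [-76.62, 256.62], [0, 156.53], [-152.29, 152.29]. Speed limits (degrees/s): [136.94, 136.94, 159.86, 180, 180, 180].

INTERFACE

Orientations are given as [roll, pitch, yaw] about the fixed x, y, z axes, in that order (R = Rz(yaw) Ry(pitch) Rx(roll)).
In Python, from bench import r gives the robot as it stands. The module is installed in compiled form; this text tells all that it offers.
- The arm moves only by the tool jog_arm, never from a script. Its argument "rows" is a list of rows, each a list of 2 entries, a list of its own where there are three numbers: the shift along the tool's x, y, z in mm, then the turn, a rotation vector about the tool's x, y, z in rad. A call has 1 to 10 rows; each row is the pose to reach, as a shift and turn from the pose commanded when the call began, along the tool's axes at that moment; what a row does not reach only later rows make up. A row lasts 1/10 s, in which the tool goes at most 50 mm and 8.59 degrees, less where a joint would pass 70% of its speed; a pose out of reach is approached as far as the arm can. A call with a gripper value outside its range is refused whole. "grip" is the finger opening in mm, from 0 to 85.4, set as the call begins (left out, the last holds). The fingers move at their own pace and stop on an object; "force" is the grip in N (left out, the last holds). Time passes only in rows, so rows that repeat a pose let the fingers close. It gives the time, the measured TCP pose, the force, the opening and the grip force at its end, in the units of the state.
- r.sense(): the state, without advancing time (a new reading comes with each control period).
- r.snapshot(name): name is "scene" or "top" or "wrist"; returns (picture, depth): 420x560x3 uint8, blue, green, red; 420x560 float32, mm along the optical axis (not along the pixel's ray), 0 where there is no reading.
- r.camera_params(name): a dict with "fx", "fy", "cx", "cy" (pixels), "pose" (4x4, takes a point from camera to world coordinates); the wrist camera has in their place "tool_from_camera" (4x4, takes a point from camera to tool coordinates, whose origin is the TCP and whose axes are the flange's). Camera axes: x right, y down, z forward; pixel columns grow to the right and rows downward; lengths in mm; the calibration is good to about 2 mm. A picture is of the moment at which its call begins: read the wrist's pose just before it. camera_params takes no time and is no camera call.
- r.hand_in(): hands the job in; it is judged then, once.
The state is a dict: "time": time; "joint_pos": joint angles; "qd": joint speeds; "joint_efforts": joint torques, N m; "tool_pos": TCP position; "tcp_rot": TCP orientation; "ft_force": force on the tool from outside, world axes, zero at the start; "wrist_torque": the same for the moment, N m; "finger_gap": finger opening in mm; "grip_force": force on a finger pad.
Only numpy, scipy, OpenCV 4.12 (cv2) and the standard library are available. Lean on these libraries where they do the work, as an engineer would, in place of code of your own. Each camera call takes 0.05 s, during which the arm holds its last target. There are 200 camera calls.

## Working session

There is one attempt and no reset: what is moved stays moved. The work goes in short steps, Python scripts to look and compute and a tool call to move; the robot and the scene stay as the last step left them, time stands still between calls to the robot, and variables do not carry over. Pictures are saved under pics/ and viewed, at most 10 in all, crops included, and the job is handed in when it is done.

Besides the shell and the picture viewer there is one more tool, called after "Emit:" as a command line: name --argument value ..., lists and objects as JSON in quotes. jog_arm: Moves the arm, as the interface text tells. Its arguments: {"type":"object","properties":{"rows":{"type":"array"},"grip":{"type":"number"},"force":{"type":"number"}},"required":["rows"]}

```bash
mkdir -p pics
cat > h.py <<'E'
import numpy as np, cv2, pickle
from scipy.spatial.transform import Rotation as R
from bench import r
def T(s):
    M=np.eye(4); M[:3,:3]=R.from_euler('xyz',s['tcp_rot'],degrees=True).as_matrix(); M[:3,3]=s['tool_pos']; return M
def snap(n,f):
    s=r.sense(); p,d=r.snapshot(n); c=r.camera_params(n)
    P=c['pose'] if 'pose' in c else T(s)@np.array(c['tool_from_camera'])
    c['P']=np.array(P); cv2.imwrite(f'pics/{f}.png',p); pickle.dump((p,d,c),open(f'{f}.pkl','wb')); return p,d,c
def load(f): return pickle.load(open(f'{f}.pkl','rb'))
def cloud(d,c):
    v,u=np.indices(d.shape); q=np.stack([(u-c['cx'])/c['fx']*d,(v-c['cy'])/c['fy']*d,d],-1)
    w=q@c['P'][:3,:3].T+c['P'][:3,3]; w[d==0]=np.nan; return w
def ray(c,u,v,z):
    k=c['P'][:3,:3]@np.array([(u-c['cx'])/c['fx'],(v-c['cy'])/c['fy'],1]); o=c['P'][:3,3]; return o+k*(z-o[2])/k[2]
E
python3 - <<'E'
from h import *
print(r.sense())
a=snap('scene','s0')[0];b=snap('top','t0')[0]
for n in('s0','t0'): print(load(n)[2])
E
```

```text
{'time': 0.0, 'joint_pos': array([ 6.55819170e+01,  7.51580975e+00,  8.53278862e+01, -7.56900848e-04,
        8.72599225e+01, -4.89385125e+00]), 'qd': array([ 0.03192776, -0.05681471, -0.02200198, -0.04751733,  0.09369352,
        0.06894606]), 'joint_efforts': array([ 2.95771300e-03, -5.69392061e+01, -5.00558710e+01,  5.93634786e-05,
        1.49261701e-02, -2.13213946e-05]), 'tool_pos': array([200.27944382, 564.9845628 , 208.9504823 ]), 'tcp_rot': array([-1.79896695e+02, -8.08647204e-03,  1.60475798e+02]), 'ft_force': array([ 0.02875592,  0.24097437, -0.25095095]), 'wrist_torque': array([-0.03204595, -0.00999181,  0.0128337 ]), 'grip_force': 0.0, 'finger_gap': 85.61383539381539}
{'fx': 517.2301955283891, 'fy': 517.2301955283891, 'cx': 286.27088789104516, 'cy': 217.349283458445, 'pose': array([[ 8.51118631e-01, -2.01931633e-01,  4.84583007e-01,
        -1.99909380e+02],
       [-5.24609377e-01, -3.61525953e-01,  7.70768440e-01,
        -1.27195033e+03],
       [ 1.95468038e-02, -9.10232169e-01, -4.13636702e-01,
         7.23871325e+02],
       [ 0.00000000e+00,  0.00000000e+00,  0.0
[... 489 characters left out ...]
48, 'pose': array([[ 1.20399036e-02, -9.94757048e-01,  1.01555191e-01,
         3.82049013e+02],
       [-9.99727701e-01, -1.40055450e-02, -1.86646236e-02,
        -1.33353984e+02],
       [ 1.99891017e-02, -1.01302817e-01, -9.94654802e-01,
         1.42440345e+03],
       [ 0.00000000e+00,  0.00000000e+00,  0.00000000e+00,
         1.00000000e+00]]), 'P': array([[ 1.20399036e-02, -9.94757048e-01,  1.01555191e-01,
         3.82049013e+02],
       [-9.99727701e-01, -1.40055450e-02, -1.86646236e-02,
        -1.33353984e+02],
       [ 1.99891017e-02, -1.01302817e-01, -9.94654802e-01,
         1.42440345e+03],
       [ 0.00000000e+00,  0.00000000e+00,  0.00000000e+00,
         1.00000000e+00]])}
```

View pics/s0.png

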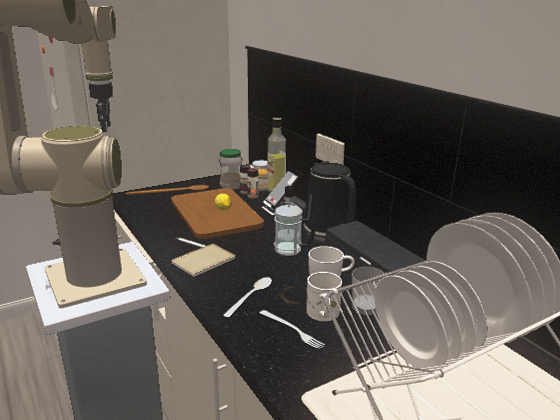

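View pics/t0.png

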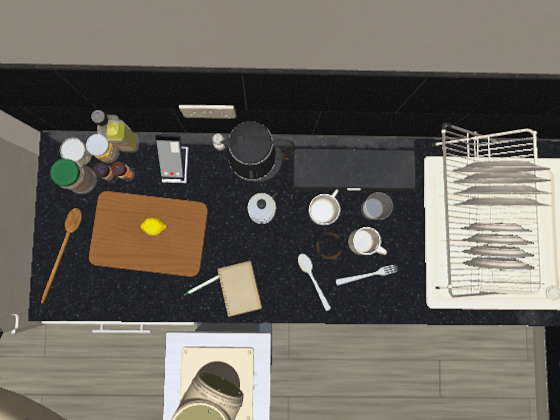

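The top view shows the press knob at about (262,204), the phone on its stand at about (172,158), the kettle at (252,150), and cup, mug and glass to the right. The scene view shows the press at (288,230) and the phone at (282,190).

Run:
```python
from h import *
p,d,c=load('t0'); w=cloud(d,c)
def line(u0,v0,u1,v1,n):
    for t in np.linspace(0,1,n):
        u,v=int(round(u0+t*(u1-u0))),int(round(v0+t*(v1-v0))); print((u,v),np.round(w[v,u]),p[v,u])
print('phone down col');line(170,132,174,188,20)
# plane fit of phone
m=np.zeros(d.shape,bool); m[142:170,162:180]=1
q=w[m]; q=q[~np.isnan(q[:,0])]; q=q[q[:,2]>30]; mu=q.mean(0); n=np.linalg.svd(q-mu)[2][2]; print('plane',mu,n*np.sign(n[2]), np.abs((q-mu)@n).mean())
print('knob');line(262,194,262,224,16); line(246,204,280,204,18)
ps,ds,cs=load('s0')
a=cv2.resize(p[120:230,140:300],None,fx=5,fy=5,interpolation=cv2.INTER_CUBIC)[:, :800]
cv2.imwrite('pics/c1.png',a); cv2.imwrite('pics/c2.png',cv2.resize(ps[160:260,240:373],None,fx=6,fy=6,interpolation=cv2.INTER_CUBIC))
```

```text
phone down col
(170, 132) [771. 166.   5.] [49 52 54]
(170, 135) [727. 138. 135.] [64 62 64]
(170, 138) [719. 139. 129.] [16 18 14]
(171, 141) [712. 137. 123.] [137 142 141]
(171, 144) [704. 138. 119.] [214 221 224]
(171, 147) [697. 139. 111.] [212 221 224]
(171, 150) [691. 141. 100.] [200 208 213]
(171, 153) [683. 142.  93.] [151 154 151]
(172, 156) [677. 141.  83.] [154 156 154]
(172, 159) [669. 143.  74.] [154 157 155]
(172, 161) [664. 144.  68.] [154 157 156]
(172, 164) [656. 144.  66.] [153 156 153]
(173, 167) [648. 142.  57.] [154 157 154]
(173, 170) [640. 143.  53.] [155 157 153]
(173, 173) [632. 144.  46.] [109 111 189]
(173, 176) [625. 147.  31.] [139 142 137]
(173, 179) [616. 146.  31.] [226 226 220]
(174, 182) [611. 148.   5.] [154 150 150]
(174, 185) [601. 148.   4.] [36 30 31]
(174, 188) [593. 149.  -1.] [45 39 40]
plane [676.88528042 144.86497797  86.38267573] [-0.71133505  0.02143627  0.7025261 ] 1.8449229135023522
knob
(262, 194) [ 559. -129.  132.] [189 197 198]
(262, 196) [ 553. -129.  137.] [192 196 196]
(262, 198) [ 547. -129.  140.] [170 173 170]
(262, 200) [ 533
[... 627 characters left out ...]
208]
(250, 204) [529. -96. 137.] [205 203 197]
(252, 204) [ 529. -101.  138.] [209 204 199]
(254, 204) [ 529. -107.  139.] [209 202 195]
(256, 204) [ 529. -113.  140.] [179 171 166]
(258, 204) [ 522. -119.  204.] [64 65 67]
(260, 204) [ 522. -124.  208.] [72 71 73]
(262, 204) [ 523. -130.  199.] [71 69 72]
(264, 204) [ 523. -135.  202.] [68 68 71]
(266, 204) [ 530. -141.  138.] [198 193 188]
(268, 204) [ 530. -147.  138.] [205 203 197]
(270, 204) [ 530. -152.  137.] [197 199 194]
(272, 204) [ 531. -158.  134.] [196 201 196]
(274, 204) [ 531. -164.  135.] [206 215 222]
(276, 204) [ 547. -173.   -3.] [36 30 35]
(278, 204) [ 546. -179.    5.] [41 35 33]
(280, 204) [ 546. -186.    3.] [34 29 32]
```

View pics/c1.png

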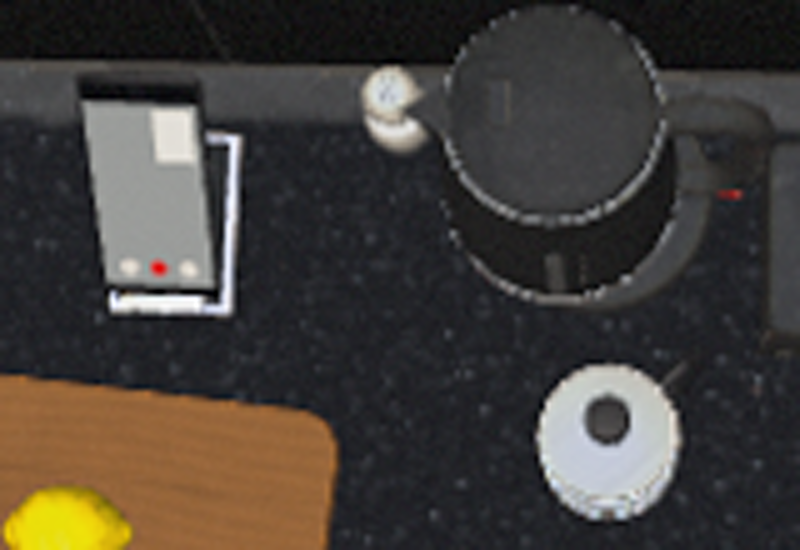

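View pics/c2.png

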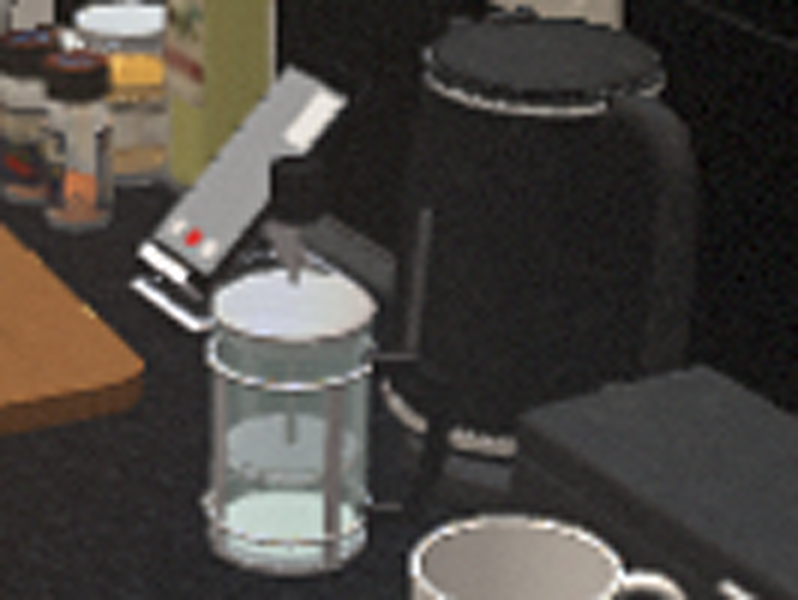

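```bash
cat >> h.py <<'E'
def delta(pos,rot):  # target TCP -> shift and rotvec in current tool axes
    M=T(r.sense()); A=M[:3,:3]; return np.round(A.T@(np.array(pos)-M[:3,3]),1), np.round(R.from_matrix(A.T@rot).as_rotvec(),4)
def rot(yaw,tilt=0): # closing axis toward world yaw; tilt = tool z leaning forward
    return R.from_euler('xyz',[0,-tilt,yaw],degrees=True).as_matrix()@np.array([[0,1,0],[1,0,0],[0,0,-1.]])
E
python3 - <<'E'
from h import *
p,d,c=load('t0'); w=cloud(d,c)
cr=lambda x,y:(140+x/5-.4,120+y/5-.4)
for n,x,y,z in(('TL',77,75,135),('TR',200,79,135),('BL',106,286,25.4),('BR',215,290,25.4),('knob',608,419,204),('lidL',537,440,126),('lidR',682,440,126),('lidTop',608,363,126),('handle',688,365,110)): print(n,np.round(ray(c,*cr(x,y),z),1))
k=w[118:185,225:300].reshape(-1,3); 
for z in(60,120,160,200,230,260,290):
    s=k[(abs(k[:,2]-z)<12)&(k[:,1]>-190)&(k[:,1]<-40)]; print(z,len(s),s[:,0].min().round() if len(s) else None)
L=np.array([715,139,128.]); n=R.from_euler('z',-3,degrees=True).apply([-.7071,0,.7071])
print(delta(L+260*n,rot(-3,45)))
E
```

```text
TL [726.9 181.4 135. ]
TR [725.8 110.7 135. ]
BL [623.  185.2  25.4]
BR [621.6 117.8  25.4]
knob [ 523.8 -127.7  204. ]
lidL [520.2 -86.8 126. ]
lidR [ 521.4 -169.9  126. ]
lidTop [ 565.3 -126.8  126. ]
handle [ 567.1 -173.4  110. ]
60 154 616.0
120 162 620.0
160 234 622.0
200 149 628.0
230 1374 631.0
260 0 None
290 0 None
(array([-451.2, -282. , -102.4]), array([-0.6741, -0.5012,  1.2125]))
```

Emit:
jog_arm --rows '[[[-451, -282, -102], [-0.674, -0.501, 1.2125]], [[-451, -282, -102], [-0.674, -0.501, 1.2125]], [[-451, -282, -102], [-0.674, -0.501, 1.2125]], [[-451, -282, -102], [-0.674, -0.501, 1.2125]], [[-451, -282, -102], [-0.674, -0.501, 1.2125]], [[-451, -282, -102], [-0.674, -0.501, 1.2125]], [[-451, -282, -102], [-0.674, -0.501, 1.2125]], [[-451, -282, -102], [-0.674, -0.501, 1.2125]], [[-451, -282, -102], [-0.674, -0.501, 1.2125]], [[-451, -282, -102], [-0.674, -0.501, 1.2125]]]'

```text
time: 1.1
tool_pos: [506.3, 179.4, 304.1]
tcp_rot: [134.8, -0.2, 86.8]
ft_force: [0.3, 0.3, 0.0]
finger_gap: 85.6
grip_force: 0.0
```

Emit:
jog_arm --rows '[[[0, 0, 0], [0, 0, 0]], [[0, 0, 0], [0, 0, 0]], [[0, 0, 0], [0, 0, 0]]]'

```text
time: 1.4
tool_pos: [505.5, 181.5, 303.8]
tcp_rot: [135.0, -0.1, 87.1]
ft_force: [-0.8, 0.3, 0.2]
finger_gap: 85.3
grip_force: 0.0
```

Run:
```python
from h import *
s=r.sense(); print(s['tool_pos'],s['tcp_rot'],s['joint_pos'],s['time'])
L=np.array([719,146.5,128.]); n=R.from_euler('z',-2,degrees=True).apply([-.7071,0,.7071])
print(delta(L+260*n,rot(-2,45)))
p,d,c=snap('wrist','w1'); w=cloud(d,c); print(np.array(r.camera_params('wrist')['tool_from_camera']).round(2))
```

```text
[505.49808981 181.53990579 303.7916326 ] [ 1.35041996e+02 -7.58575292e-02  8.70749639e+01] [ 30.23935915 -44.17725729 128.4233961  -26.80740162  58.79677811
  39.53119107] 1.4
(array([-27.1,  27.8,  16.3]), array([-0.0007,  0.0105, -0.0124]))
[[  -0.     -0.96   -0.27   68.15]
 [   1.     -0.     -0.      1.15]
 [   0.     -0.27    0.96 -164.01]
 [   0.      0.      0.      1.  ]]
```

View pics/w1.png

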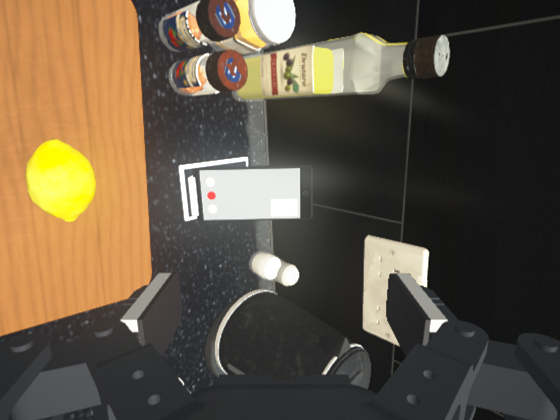

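Run:
```python
from h import *
p,d,c=load('w1'); w=cloud(d,c)
a=cv2.resize(p[155:235,170:330],None,fx=5,fy=5,interpolation=cv2.INTER_CUBIC); cv2.imwrite('pics/c3.png',cv2.convertScaleAbs(a,alpha=1.5,beta=20))
q=w[172:217,204:296].reshape(-1,3); q=q[~np.isnan(q[:,0])]
for _ in range(3):
    mu=q.mean(0); n=np.linalg.svd(q-mu)[2][2]; n*=np.sign(n[2]); e=(q-mu)@n; q=q[abs(e)<2.5*e.std()]
print(mu,n,np.degrees(np.arctan2(n[1],-n[0])),e.std(),c['fx'],c['cx'],c['cy'])
```

```text
[669.129567   149.52516755  77.76137552] [-0.70710143  0.01697677  0.70690831] 1.3753480647897895 0.7799321739478248 345.92740269804096 283.4279260287452 217.8149705125746
```

View pics/c3.png

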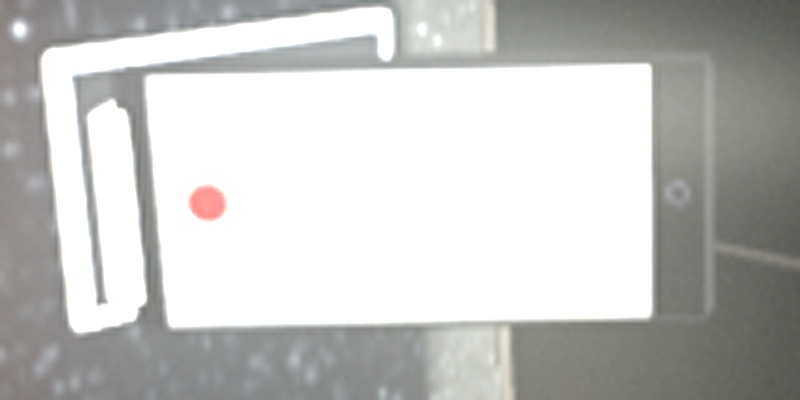

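The crop shows the lens ring at (678,193), screen corners at (652,64), (652,318), (146,74) and (168,327).

Run:
```python
from h import *
p,d,c=load('w1'); mu=np.array([669.13,149.5,77.76]); n=np.array([-.7071,.017,.7069]); n/=np.linalg.norm(n)
def hit(x,y):
    u,v=170+x/5-.4,155+y/5-.4
    k=c['P'][:3,:3]@np.array([(u-c['cx'])/c['fx'],(v-c['cy'])/c['fy'],1]); o=c['P'][:3,3]; return o+k*((mu-o)@n)/(k@n)
P=[hit(*q) for q in((678,193),(652,64),(652,318),(146,74),(168,327))]
print(np.round(P,1)); t=(P[1]+P[2]-P[3]-P[4])/2; print('len',np.linalg.norm(t),'yaw',np.degrees(np.arctan2(t[1],t[0])),'el',np.degrees(np.arcsin(t[2]/np.linalg.norm(t))))
a=P[1]-P[2]; print('width',np.linalg.norm(a),'yaw',np.degrees(np.arctan2(-a[0],a[1])))
print('over pot',delta([522,-128,290],rot(0)))
```

```text
[[720.2 148.  128.9]
 [716.4 181.8 124.2]
 [714.4 114.4 123.9]
 [625.4 184.   33.2]
 [623.6 116.7  33. ]]
len 128.5718702916563 yaw -1.4035953681506699 el 45.01637804422255
width 67.35424089749156 yaw -1.6330909048121063
over pot (array([-308.7,   13.2,   32.3]), array([ 0.7848,  0.0185, -0.0484]))
```

Emit:
jog_arm --rows '[[[-309, 13, 32], [0.785, 0.0185, -0.0484]], [[-309, 13, 32], [0.785, 0.0185, -0.0484]], [[-309, 13, 32], [0.785, 0.0185, -0.0484]], [[-309, 13, 32], [0.785, 0.0185, -0.0484]], [[-309, 13, 32], [0.785, 0.0185, -0.0484]], [[-309, 13, 32], [0.785, 0.0185, -0.0484]], [[-309, 13, 32], [0.785, 0.0185, -0.0484]], [[-309, 13, 32], [0.785, 0.0185, -0.0484]], [[-309, 13, 32], [0.785, 0.0185, -0.0484]], [[-309, 13, 32], [0.785, 0.0185, -0.0484]]]'

```text
time: 2.45
tool_pos: [521.8, -127.6, 290.6]
tcp_rot: [179.9, -0.0, 90.0]
ft_force: [-0.1, 0.3, -0.3]
finger_gap: 85.4
grip_force: 0.0
```

Emit:
jog_arm --rows '[[[0, 0, 0], [0, 0, 0]], [[0, 0, 0], [0, 0, 0]], [[0, 0, 0], [0, 0, 0]]]' --grip 60

```text
time: 2.75
tool_pos: [521.6, -128.3, 290.9]
tcp_rot: [179.9, 0.0, 90.0]
ft_force: [0.1, -0.9, 0.4]
finger_gap: 59.9
grip_force: 0.0
```

Run:
```python
from h import *
s=r.sense(); print(s['tool_pos'],s['tcp_rot'],s['joint_pos'],s['time'])
p,d,c=snap('wrist','w2'); w=cloud(d,c)
k=w.reshape(-1,3); m=(k[:,2]>190)&(k[:,2]<215)&(abs(k[:,0]-523)<30)&(abs(k[:,1]+128)<30); q=k[m]; print(m.sum(), q.min(0),q.max(0),np.median(q[q[:,2]>198],0))
mm=(w[...,2]>190)&(w[...,2]<215)&(abs(w[...,0]-523)<30)&(abs(w[...,1]+128)<30)
v,u=np.nonzero(mm); print(u.min(),u.max(),v.min(),v.max())
```

```text
[ 521.60811304 -128.32961665  290.88340789] [1.79895763e+02 9.32214337e-03 8.99840611e+01] [-1.93097964e+01 -3.52907928e+00  8.81568895e+01  2.57514434e-02
  9.52707268e+01 -1.92914777e+01] 2.75
915 [ 514.35584084 -139.07286176  190.11246584] [ 539.11191553 -113.85182738  204.76101544] [ 526.66840441 -125.75534336  202.56662025]
273 305 192 227
```

View pics/w2.png

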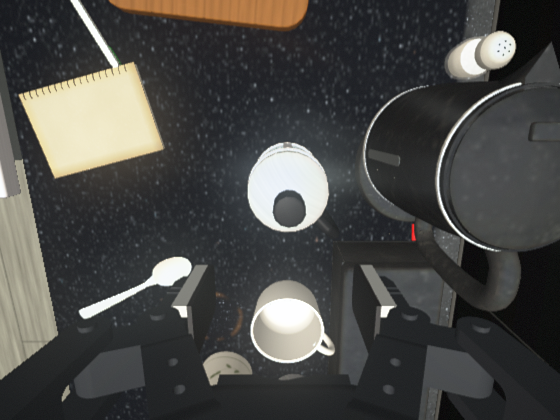

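The wrist view shows the knob at (289,207), clear of kettle and mug.

Emit:
jog_arm --rows '[[[1.3, 4.4, 25], [0, 0, 0]], [[1.3, 4.4, 50], [0, 0, 0]], [[1.3, 4.4, 75], [0, 0, 0]], [[1.3, 4.4, 95], [0, 0, 0]], [[1.3, 4.4, 110], [0, 0, 0]], [[1.3, 4.4, 118], [0, 0, 0]], [[1.3, 4.4, 122], [0, 0, 0]], [[1.3, 4.4, 122], [0, 0, 0]], [[1.3, 4.4, 122], [0, 0, 0]]]'

```text
time: 3.7
tool_pos: [526.7, -128.2, 169.4]
tcp_rot: [179.9, 0.0, 89.9]
ft_force: [-0.2, 0.9, 0.9]
finger_gap: 59.8
grip_force: 0.0
```

Emit:
jog_arm --rows '[[[0, 0, 0], [0, 0, 0]], [[0, 0, 0], [0, 0, 0]], [[0, 0, 0], [0, 0, 0]], [[0, 0, 0], [0, 0, 0]], [[0, 0, 0], [0, 0, 0]], [[0, 0, 0], [0, 0, 0]]]' --grip 34 --force 20

```text
time: 4.3
tool_pos: [526.0, -127.9, 168.2]
tcp_rot: [180.0, -0.0, 89.9]
ft_force: [1.2, -0.4, 0.1]
finger_gap: 34.4
grip_force: 0.0
```

Run:
```python
from h import *
s=r.sense(); print(s['tool_pos'],s['tcp_rot'],s['ft_force'],s['finger_gap'],s['time'])
p,d,c=snap('wrist','w3'); p2,_,_=snap('scene','s3')
cv2.imwrite('pics/c4.png',np.hstack([p[200:420,150:430],cv2.resize(p2[150:260,230:370],(280,220))]))
```

```text
[ 526.02500598 -127.92020606  168.21481852] [ 1.79966737e+02 -1.08275263e-02  8.98992453e+01] [ 1.16076405 -0.37799279  0.10101595] 34.377856574160575 4.3
```

View pics/c4.png

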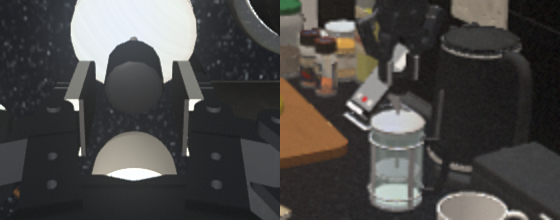

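The view shows the knob between the pads, about 2 mm nearer the left one. I'll shift 2 mm and close.

Emit:
jog_arm --rows '[[[0.5, -2, 0], [0, 0, 0]], [[0.5, -2, 0], [0, 0, 0]]]'

```text
time: 4.6
tool_pos: [523.8, -127.4, 168.2]
tcp_rot: [180.0, -0.0, 89.9]
ft_force: [-0.1, 0.5, -0.2]
finger_gap: 34.4
grip_force: 0.0
```

Emit:
jog_arm --rows '[[[0, 0, 0], [0, 0, 0]], [[0, 0, 0], [0, 0, 0]], [[0, 0, 0], [0, 0, 0]], [[0, 0, 0], [0, 0, 0]], [[0, 0, 0], [0, 0, 0]], [[0, 0, 0], [0, 0, 0]], [[0, 0, 0], [0, 0, 0]], [[0, 0, 0], [0, 0, 0]]]' --grip 10 --force 70

```text
time: 5.4
tool_pos: [524.1, -127.5, 168.3]
tcp_rot: [180.0, -0.0, 89.9]
ft_force: [1.2, 0.2, 1.1]
finger_gap: 22.6
grip_force: 68.6
```

Gap reads 22.6 rather than 26, so I check how the pads sit on the knob.

Run:
```python
from h import *
p,d,c=snap('wrist','w4'); w=cloud(d,c)
cv2.imwrite('pics/c5.png',cv2.resize(p[200:420,200:370],None,fx=3,fy=2.7)[:594])
k=w.reshape(-1,3); m=(k[:,2]>194)&(k[:,2]<208)&(abs(k[:,0]-524)<25)&(abs(k[:,1]+127)<30)
print(m.sum(),k[m].min(0),k[m].max(0),np.median(k[m],0))
```

```text
3652 [ 499.78990202 -139.50444179  194.01246568] [ 548.96358129 -113.90188052  207.97114498] [ 524.6267286  -121.96245917  201.72627825]
```

View pics/c5.png

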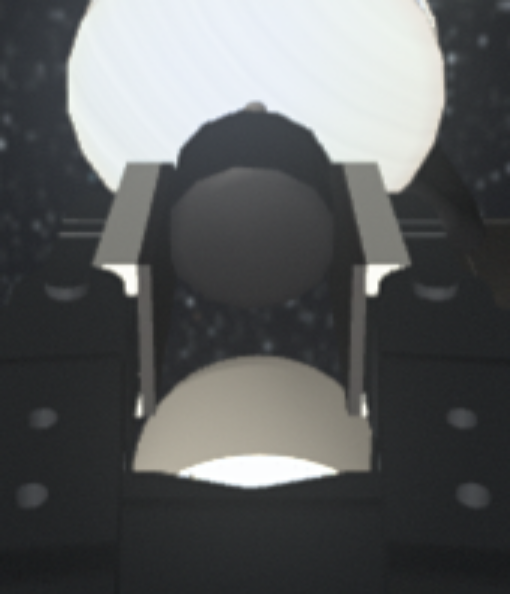

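Run:
```python
from h import *
p,d,c=load('w4'); w=cloud(d,c)
for x,y in((142,172),(135,200),(125,230),(112,258),(355,172),(370,215),(390,255),(250,130),(250,175),(250,235),(250,295),(155,300),(140,380)):
    u,v=int(200+x/3),int(200+y/2.7); print((x,y),np.round(w[v,u],1),p[v,u])
```

```text
(142, 172) [ 509.6 -116.5  199.5] [127 131 130]
(135, 200) [ 509.8 -116.9  209.4] [126 129 130]
(125, 230) [ 509.3 -117.1  218.2] [122 127 126]
(112, 258) [ 508.8 -117.1  225.8] [120 125 124]
(355, 172) [ 539.3 -116.9  198.7] [127 132 132]
(370, 215) [ 539.8 -117.3  213. ] [123 128 129]
(390, 255) [ 540.7 -116.6  226.1] [121 126 127]
(250, 130) [ 524.6 -114.6  186.9] [76 71 67]
(250, 175) [ 524.6 -116.4  200.8] [97 97 95]
(250, 235) [ 524.6 -126.6  201.3] [70 69 69]
(250, 295) [ 524.6 -137.1  201. ] [57 56 56]
(155, 300) [ 513.3 -124.2  224.2] [40 40 39]
(140, 380) [ 511.7 -133.3  228.1] [51 51 51]
```

Run:
```python
from h import *
p,d,c=snap('scene','s5'); w=cloud(d,c).reshape(-1,3)
m=(abs(w[:,0]-524)<35)&(abs(w[:,1]+127)<35)
for z in range(130,250,5):
    q=w[m&(abs(w[:,2]-z)<2.5)]
    if len(q): print(z,len(q),q.min(0).round(),q.max(0).round())
p,d,c=load('w4'); w=cloud(d,c)
for u in (246,248,250,252,254):
    print(u,[(v,*np.round(w[v,u]).astype(int)) for v in range(238,275,4)])
```

```text
130 42 [ 489. -161.  128.] [ 554. -103.  132.]
135 98 [ 490. -162.  133.] [557. -93. 137.]
140 83 [ 499. -157.  138.] [ 551. -107.  142.]
145 10 [ 516. -139.  143.] [ 532. -120.  147.]
150 3 [ 523. -130.  149.] [ 529. -126.  152.]
155 3 [ 524. -129.  154.] [ 529. -125.  157.]
160 4 [ 525. -126.  158.] [ 530. -124.  162.]
165 2 [ 524. -132.  165.] [ 525. -125.  167.]
170 1 [ 523. -129.  170.] [ 523. -129.  170.]
175 11 [ 513. -140.  173.] [ 537. -117.  177.]
180 17 [ 513. -143.  178.] [ 535. -120.  182.]
185 13 [ 512. -142.  183.] [ 537. -125.  187.]
190 14 [ 508. -141.  188.] [ 537. -120.  191.]
195 24 [ 509. -142.  193.] [ 545. -129.  197.]
200 36 [ 498. -145.  198.] [ 550. -120.  202.]
205 33 [ 499. -140.  203.] [ 547. -120.  207.]
210 23 [ 499. -145.  208.] [ 548. -122.  212.]
215 26 [ 499. -142.  213.] [ 550. -118.  217.]
220 23 [ 497. -141.  218.] [ 547. -120.  222.]
225 25 [ 499. -145.  223.] [ 548. -118.  227.]
230 23 [ 498. -141.  228.] [ 554. -124.  232.]
235 28 [ 489. -146.  233.] [ 559. -112.  237.]
240 37 [ 492. -144.  238.] [ 558. -116.  242.]
245 35 [ 489. -143.  243.] 
[... 1994 characters left out ...]
197)), (266, np.int64(512), np.int64(-117), np.int64(201)), (270, np.int64(512), np.int64(-117), np.int64(205)), (274, np.int64(513), np.int64(-117), np.int64(210))]
254 [(238, np.int64(507), np.int64(-126), np.int64(139)), (242, np.int64(507), np.int64(-129), np.int64(140)), (246, np.int64(507), np.int64(-131), np.int64(140)), (250, np.int64(507), np.int64(-134), np.int64(139)), (254, np.int64(507), np.int64(-136), np.int64(139)), (258, np.int64(507), np.int64(-139), np.int64(139)), (262, np.int64(512), np.int64(-117), np.int64(197)), (266, np.int64(513), np.int64(-117), np.int64(201)), (270, np.int64(513), np.int64(-117), np.int64(206)), (274, np.int64(513), np.int64(-117), np.int64(209))]
```

Scene and wrist depth agree: the finger tips are at z≈197, so only the knob's top 5 mm is gripped. I'll open, go down 22 mm and regrasp.

Emit:
jog_arm --rows '[[[0, 0, 0], [0, 0, 0]], [[0, 0, 0], [0, 0, 0]], [[0, 0, 0], [0, 0, 0]], [[0, 0, 0], [0, 0, 0]], [[0.7, 0.5, 6], [0, 0, 0]], [[0.7, 0.5, 12], [0, 0, 0]], [[0.7, 0.5, 18], [0, 0, 0]], [[0.7, 0.5, 22], [0, 0, 0]], [[0.7, 0.5, 22], [0, 0, 0]], [[0.7, 0.5, 22], [0, 0, 0]]]' --grip 40

```text
time: 6.5
tool_pos: [524.5, -126.7, 146.1]
tcp_rot: [180.0, -0.0, 89.9]
ft_force: [0.1, 0.2, -0.3]
finger_gap: 39.8
grip_force: 0.0
```

Emit:
jog_arm --rows '[[[0, 0, 0], [0, 0, 0]], [[0, 0, 0], [0, 0, 0]], [[0, 0, 0], [0, 0, 0]], [[0, 0, 0], [0, 0, 0]], [[0, 0, 0], [0, 0, 0]], [[0, 0, 0], [0, 0, 0]], [[0, 0, 0], [0, 0, 0]], [[0, 0, 0], [0, 0, 0]]]' --grip 10 --force 70

```text
time: 7.3
tool_pos: [524.7, -126.7, 146.3]
tcp_rot: [179.9, -0.0, 89.9]
ft_force: [1.2, -0.4, 0.8]
finger_gap: 24.6
grip_force: 68.6
```

Run:
```python
from h import *
p,d,c=snap('wrist','w6'); w=cloud(d,c); s=r.sense(); print(s['tool_pos'],s['time'])
for u in (248,252,256): print(u,[(v,*np.round(w[v,u]).astype(int).tolist()) for v in range(230,300,5)])
for v in range(230,330,8): print(v,np.round(w[v,283],0))
```

```text
[ 524.70267313 -126.74022966  146.34532954] 7.35
248 [(230, 507, -114, 138), (235, 507, -116, 139), (240, 507, -119, 138), (245, 507, -122, 139), (250, 507, -124, 140), (255, 507, -127, 140), (260, 510, -116, 173), (265, 511, -116, 179), (270, 511, -116, 183), (275, 512, -116, 188), (280, 512, -116, 193), (285, 513, -116, 197), (290, 513, -117, 200), (295, 513, -116, 204)]
252 [(230, 509, -114, 138), (235, 509, -116, 139), (240, 509, -119, 140), (245, 509, -122, 138), (250, 509, -124, 140), (255, 509, -127, 140), (260, 512, -116, 173), (265, 512, -116, 179), (270, 513, -116, 184), (275, 513, -116, 189), (280, 513, -118, 189), (285, 513, -120, 189), (290, 513, -122, 190), (295, 514, -122, 194)]
256 [(230, 511, -114, 139), (235, 511, -116, 139), (240, 511, -119, 140), (245, 511, -121, 141), (250, 511, -125, 140), (255, 511, -127, 140), (260, 511, -130, 140), (265, 513, -120, 170), (270, 513, -122, 170), (275, 514, -121, 177), (280, 514, -121, 183), (285, 515, -119, 190), (290, 515, -119, 195), (295, 515, -120, 198)]
230 [ 525. -113.  141.]
238 [ 525. -117.  142.]
246 [ 525. -121.  143.]
254 [ 525. -125.  145.]
262 [ 525. -114.  181.]
270 [ 525. -114.  188.]
278 [nan nan nan]
286 [ 525. -115.  200.]
294 [ 525. -117.  201.]
302 [ 525. -121.  201.]
310 [ 525. -124.  201.]
318 [ 525. -127.  201.]
326 [ 525. -131.  200.]
```

The knob is now gripped along its full height. Draw up slowly.

Emit:
jog_arm --rows '[[[0, 0, 0], [0, 0, 0]], [[0, 0, -3], [0, 0, 0]], [[0, 0, -9], [0, 0, 0]], [[0, 0, -16], [0, 0, 0]], [[0, 0, -23], [0, 0, 0]], [[0, 0, -30], [0, 0, 0]], [[0, 0, -37], [0, 0, 0]], [[0, 0, -43], [0, 0, 0]], [[0, 0, -47], [0, 0, 0]], [[0, 0, -50], [0, 0, 0]]]' --force 90

```text
time: 8.35
tool_pos: [524.5, -126.7, 196.6]
tcp_rot: [180.0, -0.0, 89.9]
ft_force: [0.5, -0.2, -1.5]
finger_gap: 23.6
grip_force: 88.5
```

Emit:
jog_arm --rows '[[[0, 0, -2], [0, 0, 0]], [[0, 0, -4], [0, 0, 0]], [[0, 0, -7], [0, 0, 0]], [[0, 0, -11], [0, 0, 0]], [[0, 0, -15], [0, 0, 0]], [[0, 0, -20], [0, 0, 0]], [[0, 0, -26], [0, 0, 0]], [[0, 0, -32], [0, 0, 0]], [[0, 0, -38], [0, 0, 0]], [[0, 0, -44], [0, 0, 0]]]'

```text
time: 9.35
tool_pos: [524.5, -126.8, 240.9]
tcp_rot: [179.9, -0.0, 89.9]
ft_force: [0.9, 0.5, -2.2]
finger_gap: 23.6
grip_force: 88.5
```

Emit:
jog_arm --rows '[[[0, 0, -6], [0, 0, 0]], [[0, 0, -12], [0, 0, 0]], [[0, 0, -18], [0, 0, 0]], [[0, 0, -24], [0, 0, 0]], [[0, 0, -30], [0, 0, 0]], [[0, 0, -36], [0, 0, 0]], [[0, 0, -41], [0, 0, 0]], [[0, 0, -44], [0, 0, 0]], [[0, 0, -46], [0, 0, 0]], [[0, 0, -46], [0, 0, 0]]]'

```text
time: 10.35
tool_pos: [524.6, -126.8, 286.5]
tcp_rot: [179.9, -0.0, 89.9]
ft_force: [-0.0, 0.1, -2.3]
finger_gap: 23.7
grip_force: 88.5
```

Run:
```python
from h import *
s=r.sense(); print(s['tool_pos'],s['ft_force'],s['time'],s['joint_pos'])
p,d,c=snap('scene','s7'); cv2.imwrite('pics/c6.png',cv2.resize(p[100:270,200:380],None,fx=3.3,fy=3.3))
```

```text
[ 524.55013404 -126.7853402   286.47569679] [-0.03866146  0.09919641 -2.28244166] 10.35 [-1.90468101e+01 -3.06804829e+00  8.81670475e+01  2.05277634e-02
  9.48530773e+01 -1.89424175e+01]
```

View pics/c6.png

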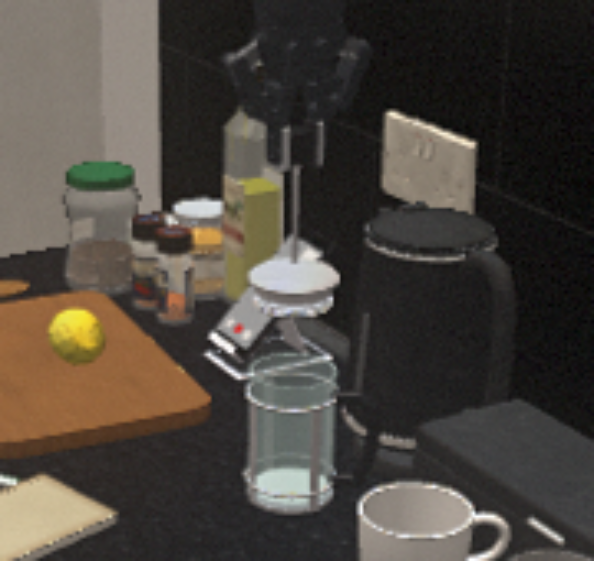

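The plunger, lid and filter are out of the pot, which still stands in place. Now compute the moves.

Run:
```python
from h import *
p,d,c=load('s7'); w=cloud(d,c).reshape(-1,3)
m=(abs(w[:,0]-524)<45)&(abs(w[:,1]+127)<45)&(w[:,2]>150); q=w[m]
for z in range(175,235,4):
    k=q[abs(q[:,2]-z)<2]; 
    if len(k): print(z,len(k),k[:,:2].min(0).round(),k[:,:2].max(0).round())
print(delta([515,153,330],rot(0)))
n=R.from_euler('z',-1.5,degrees=True).apply([-.7071,0,.7071]); A=rot(0); L=np.array([720,148,128.5])
print(n, A.T@(L+269*n-[515,153,330]), R.from_matrix(A.T@rot(-1.5,45)).as_rotvec())
```

```text
187 20 [ 494. -158.] [ 547. -115.]
191 38 [ 493. -159.] [ 549. -109.]
195 34 [ 495. -160.] [ 551. -115.]
199 21 [ 493. -163.] [ 541. -123.]
203 31 [ 492. -162.] [ 546. -122.]
207 14 [ 487. -161.] [ 554. -127.]
211 38 [ 484. -167.] [ 551. -111.]
215 68 [ 487. -171.] [559. -93.]
219 80 [ 493. -165.] [558. -97.]
223 65 [ 501. -153.] [ 547. -105.]
227 8 [ 515. -131.] [ 528. -120.]
231 2 [ 525. -129.] [ 525. -129.]
(array([279.7,  -9.9, -43.8]), array([ 0.0005, -0.0002, -0.0018]))
[-0.70685769  0.01850972  0.7071    ] [-0.02088528 14.85528018 11.2901    ] [-0.78535236 -0.01028083  0.02482011]
```

Emit:
jog_arm --rows '[[[5, 0, -10], [0, 0, 0]], [[20, 0, -25], [0, 0, 0]], [[45, -2, -36], [0, 0, 0]], [[75, -4, -44], [0, 0, 0]], [[110, -6, -44], [0, 0, 0]], [[145, -8, -44], [0, 0, 0]], [[180, -10, -44], [0, 0, 0]], [[215, -10, -44], [0, 0, 0]], [[243, -10, -44], [0, 0, 0]], [[262, -10, -44], [0, 0, 0]]]'

```text
time: 11.4
tool_pos: [514.4, 138.5, 332.1]
tcp_rot: [179.9, -0.1, 90.0]
ft_force: [-0.2, -1.0, -2.8]
finger_gap: 23.6
grip_force: 88.6
```

Emit:
jog_arm --rows '[[[11, 0, 0], [0, 0, 0]], [[16, 0, 0], [0, 0, 0]], [[18, 0, 0], [0, 0, 0]], [[18, 0, 0], [0, 0, 0]], [[18, 0, 0], [0, 0, 0]]]'

```text
time: 11.9
tool_pos: [515.1, 152.5, 330.4]
tcp_rot: [180.0, 0.0, 89.8]
ft_force: [-0.0, -0.1, -2.8]
finger_gap: 23.9
grip_force: 88.6
```

Emit:
jog_arm --rows '[[[0, 1, 0], [-0.03, 0, 0.001]], [[0, 2, 1], [-0.1, -0.001, 0.003]], [[0, 4, 2], [-0.19, -0.002, 0.006]], [[0, 6, 4], [-0.29, -0.004, 0.009]], [[0, 8, 6], [-0.39, -0.005, 0.012]], [[0, 10, 8], [-0.49, -0.006, 0.015]], [[0, 12, 9], [-0.59, -0.008, 0.019]], [[0, 14, 10], [-0.68, -0.009, 0.022]], [[0, 15, 11], [-0.75, -0.01, 0.024]], [[0, 15, 11], [-0.785, -0.01, 0.025]]]'

```text
time: 12.9
tool_pos: [529.0, 152.9, 317.8]
tcp_rot: [134.9, -0.0, 88.4]
ft_force: [-0.0, -0.7, -2.5]
finger_gap: 23.7
grip_force: 88.9
```

Emit:
jog_arm --rows '[[[0, 0, 0], [0, 0, 0]], [[0, 0, 0], [0, 0, 0]], [[0, 0, 0], [0, 0, 0]]]'

```text
time: 13.2
tool_pos: [530.2, 153.1, 320.1]
tcp_rot: [135.0, -0.1, 88.4]
ft_force: [0.1, 0.4, -2.7]
finger_gap: 24.3
grip_force: 88.9
```

Run:
```python
from h import *
s=r.sense(); print(s['tool_pos'],s['tcp_rot'],s['joint_pos'],s['time'])
n=R.from_euler('z',-1.5,degrees=True).apply([-.7071,0,.7071]); L=np.array([720,148,128.5])
print(delta(L+219*n,rot(-1.5,45)))
t=s['tool_pos']; e1=np.array([.0262,1,0]); 
for nm in('scene','top','wrist'):
    p,d,c=snap(nm,'h_'+nm); w=cloud(d,c).reshape(-1,3); a=(w-t)@(-n); rad=np.linalg.norm(w-t+np.outer(a,n),axis=1)
    m=(rad<45)&(a>-80)&(a<125)
    v=(w-t)
    for lo in list(range(-60,-10,10))+list(range(50,112,6)):
        k=v[m&(a>=lo)&(a<lo+6)]
        if len(k): print(nm,lo,len(k),'y',(k@e1).min().round(),(k@e1).max().round(),'r',rad[m&(a>=lo)&(a<lo+6)].max().round(), 'up',(k@[.7071,0,.7071]).min().round(),(k@[.7071,0,.7071]).max().round())
```

```text
[530.22963813 153.06073683 320.0581582 ] [ 1.34970924e+02 -5.38623013e-02  8.83694097e+01] [ 22.25756102 -44.31927543 126.86067488 -20.01604613  56.63893622
  28.74340748] 13.2
(array([-0. , -1.2, 50.7]), array([ 0.0005,  0.0009, -0.0023]))
scene -60 24 y -17.0 12.0 r 29.0 up -22.0 25.0
scene -50 30 y -18.0 2.0 r 25.0 up -24.0 22.0
scene -40 30 y -16.0 0.0 r 26.0 up -24.0 25.0
scene -30 19 y -16.0 -3.0 r 22.0 up -21.0 17.0
scene -20 3 y -5.0 -1.0 r 15.0 up -1.0 15.0
scene 50 2 y -5.0 -1.0 r 5.0 up -0.0 3.0
scene 56 11 y -18.0 4.0 r 22.0 up -12.0 19.0
scene 62 90 y -38.0 20.0 r 40.0 up -28.0 29.0
scene 68 118 y -42.0 34.0 r 44.0 up -37.0 38.0
scene 74 36 y -42.0 33.0 r 42.0 up -37.0 36.0
scene 80 19 y -39.0 -11.0 r 39.0 up -30.0 31.0
scene 86 19 y -42.0 -11.0 r 42.0 up -30.0 29.0
scene 92 41 y -38.0 2.0 r 38.0 up -31.0 33.0
scene 98 18 y -34.0 -2.0 r 34.0 up -31.0 20.0
top -60 19 y -13.0 6.0 r 22.0 up -18.0 18.0
top -50 25 y -12.0 6.0 r 28.0 up -17.0 27.0
top -40 26 y -12.0 6.0 r 28.0 up -16.0 27.0
top -30 8 y -12.0 -6.0 r 21.0 up -12.0 19.0
top 50 2 y -2.0 0.0 r 5.0 up 3.0 5.0
top 56 65 y -19.0 24.0 r 28.0 up -19.0 25.0
top 62 274 y -33.0 31.0 r 39.0 up -29.0 35.0
top 68 240 y -39.0 38.0 r 43.0 up -37.0 43.0
top 74 26 y -37.0 40.0 r 41.0 up -38.0 39.0
top 80 2 y -16.0 -7.0 r 35.0 up 30.0 34.0
top 86 14 y -33.0 7.0 r 35.0 up 9.0 35.0
top 92 45 y -34.0 23.0 r 36.0 up -4.0 34.0
top 98 11 y -17.0 27.0 r 34.0 up 20.0 34.0
wrist -60 2255 y -12.0 12.0 r 25.0 up -21.0 22.0
wrist -50 994 y -12.0 13.0 r 27.0 up -24.0 27.0
wrist -40 783 y 4.0 13.0 r 27.0 up -24.0 27.0
wrist -30 284 y 4.0 13.0 r 26.0 up -23.0 26.0
wrist 50 20 y 0.0 2.0 r 3.0 up -1.0 3.0
wrist 56 232 y -13.0 14.0 r 16.0 up -11.0 13.0
wrist 62 4433 y -28.0 31.0 r 32.0 up -31.0 31.0
wrist 68 3485 y -35.0 39.0 r 40.0 up -38.0 39.0
wrist 74 201 y -36.0 39.0 r 40.0 up -38.0 40.0
```

Axis is aligned and centred; the filter is ~99 mm ahead of the TCP. Final approach of 51 mm.

Emit:
jog_arm --rows '[[[0, 0, 3], [0, 0, 0]], [[0, 0, 9], [0, 0, 0]], [[0, -1, 16], [0, 0, 0]], [[0, -1, 24], [0, 0, 0]], [[0, -1, 32], [0, 0, 0]], [[0, -1, 40], [0, 0, 0]], [[0, -1, 46], [0, 0, -0.002]], [[0, -1, 49], [0, 0, -0.002]], [[0, -1, 51], [0, 0, -0.002]], [[0, -1, 51], [0, 0, -0.002]]]'

```text
time: 14.35
tool_pos: [565.4, 152.2, 282.4]
tcp_rot: [135.0, 0.1, 88.5]
ft_force: [-0.6, 0.2, -1.9]
finger_gap: 24.2
grip_force: 88.9
```

Emit:
jog_arm --rows '[[[0, 0, 0], [0, 0, 0]], [[0, 0, 0], [0, 0, 0]], [[0, 0, 0], [0, 0, 0]], [[0, 0, 0], [0, 0, 0]], [[0, 0, 0], [0, 0, 0]]]'

```text
time: 14.85
tool_pos: [565.3, 152.3, 282.7]
tcp_rot: [135.0, 0.1, 88.5]
ft_force: [0.5, -0.5, -2.3]
finger_gap: 23.8
grip_force: 88.9
```

Run:
```python
from h import *
s=r.sense(); print(s['tool_pos'],s['tcp_rot'],s['time'],s['ft_force'])
n=R.from_euler('z',-1.5,degrees=True).apply([-.7071,0,.7071]); L=np.array([720,148,128.5])
print(delta(L+219*n,rot(-1.5,45)))
e1=np.array([.0262,1,0]);up=np.array([.7071,0,.7071])
for nm in('scene','top','wrist'):
    p,d,c=snap(nm,'f_'+nm); v=cloud(d,c).reshape(-1,3)-L; a=v@n; rad=np.linalg.norm(v-np.outer(a,n),axis=1)
    for lo in (118,124,138,144,150,156):
        k=v[(rad<48)&(a>=lo)&(a<lo+6)]
        if len(k): print(nm,lo,len(k),'y',(k@e1).min().round(),(k@e1).max().round(),'up',(k@up).min().round(),(k@up).max().round())
    if nm!='wrist': k=a[(rad<40)&(a>100)&(a<260)]; print(nm,'nearest',np.sort(k)[:8].round(1))
```

```text
[565.30177815 152.29710748 282.68476006] [1.34969669e+02 5.12208094e-02 8.84802522e+01] 14.85 [ 0.47662123 -0.46242405 -2.25995501]
(array([-0.2,  0.4, -0.5]), array([0.0005, 0.0009, 0.0004]))
scene 118 33 y -35.0 -4.0 up -32.0 32.0
scene 124 25 y -35.0 -6.0 up -32.0 26.0
scene 138 31 y -39.0 -1.0 up -38.0 40.0
scene 144 109 y -44.0 32.0 up -38.0 38.0
scene 150 103 y -40.0 25.0 up -33.0 31.0
scene 156 15 y -22.0 10.0 up -13.0 14.0
scene nearest [114.9 117.2 118.1 118.8 119.5 119.6 119.7 119.8]
top 118 26 y -31.0 22.0 up 4.0 34.0
top 124 31 y -33.0 15.0 up 4.0 36.0
top 138 24 y -39.0 39.0 up -38.0 38.0
top 144 202 y -39.0 38.0 up -36.0 40.0
top 150 266 y -34.0 34.0 up -33.0 34.0
top 156 75 y -25.0 22.0 up -19.0 24.0
top nearest [118.2 118.9 119.  119.9 119.9 120.  120.6 120.7]
wrist 138 106 y -35.0 39.0 up -39.0 39.0
wrist 144 3145 y -35.0 39.0 up -38.0 39.0
wrist 150 4548 y -29.0 32.0 up -32.0 33.0
wrist 156 539 y -15.0 17.0 up -14.0 15.0
```

Centred within about 1 mm, squared and 120 mm away.

```bash
python3 -c "
from bench import r
print(r.hand_in())"
```

```text
the job is handed in; nothing more can be done
None
```

The plunger, lid and filter are out of the pot and held with the filter's underside square to the phone, centred on the lens to within about 2 mm and 120 mm from it; the pot still stands in place, nothing else was touched, and the job is handed in.

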